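Shut the hopper gates and tip in the potatoes

TASK

Load the potato hopper: swing both of its gate handles fully shut, so that they point straight out to the sides, and only then press the tray's lever down to tip every potato chunk into the hopper, and let the tray come back level. The tall steel canister stands in the way of one handle: stand it upright on the table well clear of the swing of both handles, and let no handle knock against it and do not knock it over. Leave the bowl, the tumbler and the bottle where they are.

Things in the scene. Friction and masses are not known exactly. Their poses are not given: they have to be found in the camera images.
- hopper: open-topped steel hopper on four legs, fixed; origin on the table under its centre, x away from the robot towards the tray, y left. Inside 170 (x) by 200 mm (y), wall tops at z 220 (front), 210 (sides), 190 (rear); narrows to two outlets side by side, closed below by the gate plates (top at z 84). Legs at x +-87, y +-102. Place and yaw vary
- gate_left (a joint): quarter-turn hinge (upright axis) of the left swing gate: 0 = shut (handle straight out to the left, hopper +y; its plate covers the left outlet), 1.57 = open (handle towards the robot, hopper -x). Stops at both ends, stays where it is left; about 2.5 N at the grip
- handle_left: left gate handle: flat steel bar 160 x 20 x 8 mm from the hinge axis out along its own +y, with an upright round black post, 18 mm diameter, at its end. Origin on the hinge axis (hopper x 0, y +85, z 92 mm), under the bar; bar at z 92..100 above the table, post up to z 152
- grip_left (a point): top of the post at the end of the left handle (160 mm from the hinge axis, 152 mm above the table)
- gate_right (a joint): the same for the right swing gate: 0 = shut (handle straight out to the right, hopper -y), 1.57 = open (handle points to the robot side, hopper -x)
- handle_right: right gate handle, mirror image: bar along its own -y; origin on the hinge axis (hopper x 0, y -85, z 92 mm)
- grip_right (a point): top of the post at the end of the right handle (152 mm above the table)
- tray (a joint): tilt of the aluminium tipping tray: 0 = level, 1.2 rad = fully tipped into the hopper (stop). Hinge along hopper y at hopper x 88, z 200 mm; tray 160 mm long (to the rear), 184 mm wide, 45 mm walls on three sides, open to the hopper. It falls back level when let go
- lever_grip (a point): centre of the black lever grip: level bar along hopper y, 16 mm thick, 45 mm long, on an arm 120 mm from the tray hinge, left of the hopper (hopper y 138). Tray level: the arm points forward (-x) and 50 degrees up, grip at hopper x 11, z 292 mm. Press the grip down round the hinge by 1.2 rad (about 6 N, to z 159) to tip the tray
- canister: plain closed steel canister, 56 mm in diameter, 115 mm tall, 0.2 to 0.4 kg; origin at the centre of its underside, z up. It starts in the swing of one of the two handles, in front of that side of the hopper, in the way
- dish: low white bowl, 80 mm across, 32 mm high, origin under its centre; stands under the swing of the other handle, which passes over it
- tumbler: steel tumbler, 82 mm across, 150 mm tall, origin under its centre, to one side
- vinegar: glass bottle, 68 mm across, 200 mm tall, origin under its centre, to one side
- chunk1: hand-cut faceted potato chunk, about 40 mm across and 30 to 38 mm high, 40 g; origin at the centre of its underside at the start; lies in the tray
- chunk2: hand-cut faceted potato chunk, about 40 mm across and 30 to 38 mm high, 40 g; origin at the centre of its underside at the start; lies in the tray
- chunk3: hand-cut faceted potato chunk, about 40 mm across and 30 to 38 mm high, 40 g; origin at the centre of its underside at the start; lies in the tray
- chunk4: hand-cut faceted potato chunk, about 40 mm across and 30 to 38 mm high, 40 g; origin at the centre of its underside at the start; lies in the tray
- chunk5: hand-cut faceted potato chunk, about 40 mm across and 30 to 38 mm high, 40 g; origin at the centre of its underside at the start; lies in the tray
- chunk6: hand-cut faceted potato chunk, about 40 mm across and 30 to 38 mm high, 40 g; origin at the centre of its underside at the start; lies in the tray
- chunk7: hand-cut faceted potato chunk, about 40 mm across and 30 to 38 mm high, 40 g; origin at the centre of its underside at the start; lies in the tray

How it is judged:
By the outcome, as a careful person would: the job done as asked, in the order asked, and still so for the second after the job is handed in, with the robot touching nothing.
It also fails if it takes over 72 s, if anything falls off the work surface, if the arm or the gripper's body presses on something with over 40 N, if the wrist force passes 120 N, or if a joint passes its speed limit or range.

ROBOT

A 6-joint arm with a two-finger parallel gripper is mounted at the origin on the work surface. World frame = base frame: x ahead of the robot, y to its left, z up, the work surface at z = 0. Lengths are in m, angles in rad, forces in N, time in s.
With the tool pointing down it reaches from about 0.275 to 0.775 m from the base axis. Payload 14.6 kg.
Tool frame: the origin (TCP) lies on the centre line of the jaws, within the pads' length; the fingertips stand 25 mm ahead of it and the grasp point (between the pads) lies 6 mm ahead of it; z points along the fingers, y is the line along which they close (so a half turn about z gives the same grasp; the last joint's range is limited). The gripper opens to 85 mm and grips with 20 to 120 N. Pads are 22 mm wide; open, the fingers measure 114 mm over their backs; the gripper's body (76 mm by 85 mm) begins 54 mm behind the grasp point. The pads swing forward as they close: fully open they stand 13 mm farther back than shut.
Start: joints at [1.009, 0.263, -0.048, 1.259, 0, 1.415], TCP at [0.208, 0.482, 0.256] pointing down, gripper open.
Joint ranges: [-2.65, 2.65], [-0.89, 1.7], [-1.18, 1.37], [-2.13, 2.11], [-1.35, 1.29], [-3.14, 3.14]. Speed limits (rad/s): [1.89, 1.89, 2.57, 2.79, 3.14, 3.14].

INTERFACE

Orientations are given as a 3x3 rotation matrix whose columns are the frame's x, y, z axes.
In Python, from cell import manip gives the robot as it stands.
- The arm moves only by the tool carry_out, never from a script. Its argument "plan" is a list that holds one entry, the list of rows, each a list of 6 numbers: the shift along the tool's x, y, z scaled (see below), then the turn, a rotation vector about the tool's x, y, z scaled (see below). A call has 1 to 5 rows; each row is the pose to reach, as a shift and turn from the pose commanded when the call began, along the tool's axes at that moment; what a row does not reach only later rows make up. The controller multiplies each number of a shift by 600 mm and each number of a turn by 45 degrees. A row lasts 1/8 s, in which the tool goes at most 62.5 mm and 10.7 degrees, less where a joint would pass 70% of its speed; a pose out of reach is approached as far as the arm can. A call with a number of a shift or a turn outside -1 to 1 is refused whole. A call with a gripper value outside its range is refused whole. "jaw" is the opening, from 0 (shut) to 1 (fully open), set as the call begins (left out, the last holds). The fingers move at their own pace and stop on an object; "newtons" is the grip in N (left out, the last holds). Time passes only in rows, so rows that repeat a pose let the fingers close. It gives the time, the measured TCP pose, the force, the opening and the grip force at its end, in the units of the state.
- manip.state(): the state, without advancing time (a new reading comes with each control period).
- manip.camera(name): name is "side" or "top" or "wrist"; returns the picture (384x512x3 uint8, red, green, blue); there is no depth.
- manip.calibration(name): a dict with "fx", "fy", "cx", "cy" (pixels), "xyz" and "attitude" of the camera in the world; the wrist camera has in their place "mount" (4x4, takes a point from camera to tool coordinates, whose origin is the TCP and whose axes are the flange's). Camera axes: x right, y up, looking along -z (the intrinsics and any distortion apply to the point x, -y, -z); pixel columns grow to the right and rows downward; lengths in m; the calibration is good to about 2 mm. The wrist camera is an equidistant fisheye: a pixel r from the principal point sees the ray r / f radians off the axis. A picture is of the moment at which its call begins: read the wrist's pose just before it. calibration takes no time and is no camera call.
- manip.sign_off(): hands the job in; it is judged then, once.
Trained networks look in the newest picture that a camera, given by its name, has taken for a name from the list of things; names that differ only in an ending like _2 or _b are one class to them, and where a whole thing is asked for, a point or a joint stands for the part that bears it (a point fixed in the world has none). Each returns a list of dicts, best first, with "conf" (0 to 1); they miss things now and then, are a little off and sometimes report something else, mostly with a low value. They report only what shows in the picture. A call takes as long as a camera call.
- manip.recognise(name, camera): "position" ([column, row] in pixels, amid what is visible of it).
- manip.silhouettes(name, camera): "region" (384x512 bool, what is visible of it) and "position" ([column, row] in pixels, amid what is visible of it).
- manip.spot_point(name, camera): "position" ([column, row] in pixels: a listed point, or the origin of a listed thing).
The state is a dict: "clock": time; "q": joint angles; "joint_vel": joint speeds; "tau": joint torques, N m; "tcp_pos": TCP position; "tcp_rot": TCP orientation; "force": force on the tool from outside, world axes, zero at the start; "wrist_torque": the same for the moment, N m; "finger_gap": finger opening in m; "gripper_force": force on a finger pad.
Only numpy, scipy, OpenCV 4.12 (cv2) and the standard library are available. Lean on these libraries where they do the work, as an engineer would, in place of code of your own. Each camera call takes 0.05 s, during which the arm holds its last target. There are 200 camera calls.

## Working session

There is one attempt and no reset: what is moved stays moved. The work goes in short steps, Python scripts to look and compute and a tool call to move; the robot and the scene stay as the last step left them, time stands still between calls to the robot, and variables do not carry over. Pictures are saved under pics/ and viewed, at most 10 in all, crops included, and the job is handed in when it is done.

Besides the shell and the picture viewer there is one more tool, called after ">>>" as name(argument=value, ...), one argument or row to a line, values as JSON. carry_out: Moves the arm, as the interface text tells. Its arguments: {"type":"object","properties":{"plan":{"type":"array"},"jaw":{"type":"number"},"newtons":{"type":"number"}},"required":["plan"]}

```bash
mkdir -p pics; cat > h.py <<'E'
import numpy as np, cv2
from cell import manip
def ray(cam,px,st=None):
    c=manip.calibration(cam); u=(px[0]-c['cx'])/c['fx']; v=(px[1]-c['cy'])/c['fy']
    if cam=='wrist':
        r=np.hypot(u,v); s=np.sin(r)/r if r>1e-9 else 1
        d=np.array([u*s,-v*s,-np.cos(r)]); M=np.array(c['mount'])
        R=np.array(st['tcp_rot']); p=np.array(st['tcp_pos'])
        return p+R@M[:3,3], R@M[:3,:3]@d
    d=np.array([u,-v,-1.]); d/=np.linalg.norm(d)
    return np.array(c['xyz']), np.array(c['attitude']).reshape(3,3)@d
def tri(rays):
    A=np.zeros((3,3));b=np.zeros(3)
    for o,d in rays:
        P=np.eye(3)-np.outer(d,d);A+=P;b+=P@o
    x=np.linalg.solve(A,b)
    return x,max(np.linalg.norm((np.eye(3)-np.outer(d,d))@(x-o)) for o,d in rays)
def atz(r,z):
    o,d=r; return o+d*(z-o[2])/d[2]
E
python3 - <<'E'
from h import *
for c in ('top','side'):
    print(c,{k:np.round(v,3).tolist() for k,v in manip.calibration(c).items()})
    cv2.imwrite(f'pics/{c}0.png',manip.camera(c)[:,:,::-1])
R={}
for n in ['grip_left','grip_right','lever_grip','hopper','handle_left','handle_right','canister','dish','tumbler','vinegar']:
    for c in ('top','side'):
        r=manip.spot_point(n,c)
        print(n,c,[(np.round(x['position']).tolist(),round(x['conf'],2)) for x in r[:3]])
        if r: R[n,c]=ray(c,r[0]['position'])
    if (n,'top') in R and (n,'side') in R: print('   ',*[np.round(v,4) for v in tri([R[n,'top'],R[n,'side']])])
s=manip.state();print(s['clock'],s['tcp_pos'],s['tcp_rot'],s['force'])
E
```

```text
top {'fx': 369.144, 'fy': 369.144, 'cx': 251.185, 'cy': 195.555, 'xyz': [0.511, 0.026, 1.183], 'attitude': [[-0.029, 0.991, -0.133], [-1.0, -0.027, 0.014], [0.01, 0.133, 0.991]]}
side {'fx': 440.015, 'fy': 440.015, 'cx': 253.702, 'cy': 188.131, 'xyz': [0.539, 0.831, 0.919], 'attitude': [[-0.994, 0.066, -0.091], [-0.112, -0.65, 0.752], [-0.009, 0.757, 0.653]]}
grip_left top [([202.0, 278.0], 0.97)]
grip_left side [([345.0, 258.0], 0.61)]
    [0.419  0.1556 0.14  ] 0.0058
grip_right top [([292.0, 282.0], 0.73), ([250.0, 163.0], 0.21)]
grip_right side [([338.0, 181.0], 0.96)]
    [ 0.4172 -0.0918  0.1633] 0.0072
lever_grip top [([185.0, 212.0], 0.97)]
lever_grip side [([264.0, 209.0], 0.77)]
    [0.5962 0.1742 0.2938] 0.001
hopper top [([245.0, 226.0], 0.76)]
hopper side [([277.0, 249.0], 0.7), ([238.0, 192.0], 0.62)]
    [0.5733 0.0329 0.0141] 0.0011
handle_left top [([216.0, 228.0], 0.98)]
handle_left side [([276.0, 249.0], 0.81)]
    [0.5689 0.1163 0.1086] 0.0045
handle_right top [([272.0, 227.0], 0.7), ([215.0, 225.0], 0.52), ([264.0, 164.0], 0.39)]
handle_right side [([283.0, 208.0], 0.58), ([263.0, 378.0], 0.47)]
    [ 0.5643 -0.048   0.0919] 0.0011
canister top [([184.0, 246.0], 0.59)]
canister side [([296.0, 317.0], 0.96)]
    [ 0.5153  0.2286 -0.0038] 0.0008
dish top [([305.0, 240.0], 0.8), ([360.0, 237.0], 0.35)]
dish side [([221.0, 178.0], 0.5)]
    [ 0.6289 -0.1047  0.1598] 0.112
tumbler top [([359.0, 236.0], 0.67)]
tumbler side []
vinegar top [([134.0, 224.0], 0.96)]
vinegar side [([264.0, 379.0], 0.73)]
    [ 0.5829  0.3874 -0.0016] 0.0072
1.1 [0.20773954 0.48213203 0.25628329] [[-9.18399329e-01  3.95654738e-01  1.86172067e-05]
 [ 3.95654737e-01  9.18399329e-01 -4.00005873e-05]
 [-3.29244520e-05 -2.93705266e-05 -9.99999999e-01]] [ 0.04521823 -0.45653015  0.51713039]
```

View pics/top0.png

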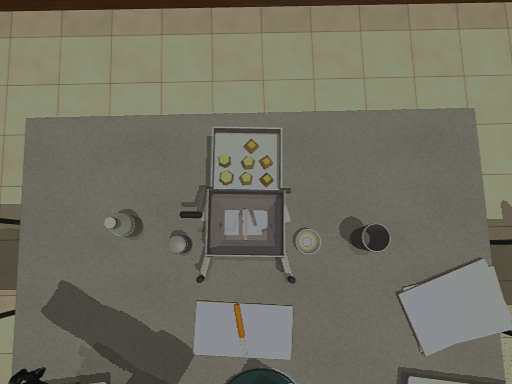

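View pics/side0.png

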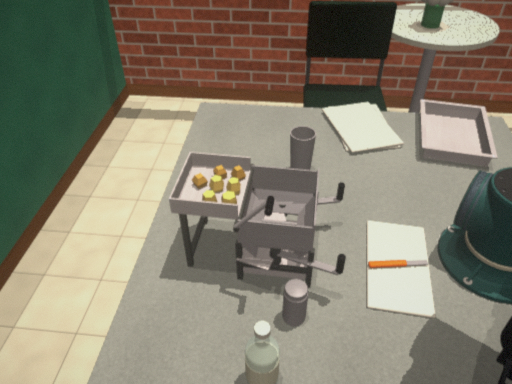

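Top view: hopper near (245,222), posts at (201,279) and (291,279), lever grip (190,214), canister (178,243), dish (308,241), tumbler (375,238), bottle (118,224). The side view agrees: the canister is at (295,303), on the left side. I'll refine the fit before moving.

```bash
cat >> h.py <<'E'
def rows(dp,rv=(0,0,0)):
    """world shift, world rotation vector -> plan numbers at present tool axes"""
    R=np.array(manip.state()['tcp_rot']); return np.round(np.r_[R.T@np.array(dp)/.6, R.T@np.array(rv)/(np.pi/4)],3)
def go(p,rv=(0,0,0)): return rows(np.array(p)-np.array(manip.state()['tcp_pos']),rv)
E
python3 - <<'E'
from h import *
from scipy.optimize import least_squares
print(np.round(manip.calibration('wrist')['mount'],3).tolist())
def sil(n,c):
    r=manip.silhouettes(n,c)
    return r[0]['region'] if r and r[0]['conf']>.3 else None
for n,h in [('canister',.115),('tumbler',.15),('dish',.032),('vinegar',.2)]:
    for c in('top','side'):
        r=manip.spot_point(n,c); print(n,c,[(np.round(atz(ray(c,x['position']),0)[:2],3).tolist(),round(x['conf'],2)) for x in r[:2]])
pts={'handle_left':[0,.085,.092],'handle_right':[0,-.085,.092],'lever_grip':[.011,.138,.292],'hopper':[0,0,0]}
obs=[]
for n,P in pts.items():
    for c in('top','side'):
        r=manip.spot_point(n,c)
        if r and r[0]['conf']>.5: obs.append((n,c,np.array(P),ray(c,r[0]['position'])))
def f(v):
    e=[]
    for n,c,P,(o,d) in obs:
        C,S=np.cos(v[2]),np.sin(v[2]); w=np.array([v[0]+C*P[0]-S*P[1],v[1]+S*P[0]+C*P[1],P[2]])
        e+=list((np.eye(3)-np.outer(d,d))@(w-o)*1000)
    return np.array(e)
s=least_squares(f,[.57,.03,0],loss='soft_l1',f_scale=4)
print(s.x); e=f(s.x).reshape(-1,3)
for o,k in zip(obs,e): print(o[0],o[1],np.linalg.norm(k).round(1))
for n in('grip_left','grip_right'):
    for c in('top','side'):
        r=manip.spot_point(n,c); print(n,c,[np.round(atz(ray(c,x['position']),.152)[:2],3).tolist() for x in r[:1]])
t=[.515,.229]
print('to',go([.515,.229,.19]))
E
```

```text
[[-0.0, 0.947, 0.321, 0.081], [1.0, 0.001, -0.001, 0.001], [-0.001, 0.321, -0.947, -0.117], [0.0, 0.0, 0.0, 1.0]]
canister top [([0.516, 0.228], 0.59)]
canister side [([0.515, 0.231], 0.96)]
tumbler top [([0.528, -0.33], 0.67)]
tumbler side []
dish top [([0.521, -0.156], 0.8), ([0.527, -0.334], 0.35)]
dish side [([0.779, -0.265], 0.5)]
vinegar top [([0.59, 0.387], 0.96)]
vinegar side [([0.576, 0.389], 0.73)]
[ 0.57165675  0.03331643 -0.0813368 ]
handle_left top 13.3
handle_left side 13.3
handle_right top 3.7
handle_right side 2.5
lever_grip top 4.7
lever_grip side 3.9
hopper top 1.3
hopper side 10.2
grip_left top [[0.426, 0.154]]
grip_left side [[0.415, 0.166]]
grip_right top [[0.409, -0.093]]
grip_right side [[0.423, -0.105]]
to [-0.637 -0.185  0.11   0.     0.     0.   ]
```

>>> carry_out(
  plan=[
    [[-0.09,-0.028,0,0,0,0],[-0.18,-0.055,0,0,0,0],[-0.27,-0.083,0,0,0,0],[-0.36,-0.11,0,0,0,0],[-0.44,-0.13,0,0,0,0]],
  ],
  jaw=1,
)

```text
clock: 2.72
tcp_pos: [0.4207, 0.3045, 0.2564]
tcp_rot: [[-0.918, 0.396, 0.0], [0.396, 0.918, 0.0], [-0.0, 0.0, -1.0]]
force: [0.3, 1.4, -0.2]
finger_gap: 0.0855
gripper_force: 0.0
```

```bash
cat >> h.py <<'E'
def look(names,tag=None,fn='spot_point'):
    st=manip.state(); im=manip.camera('wrist')
    if tag: cv2.imwrite(f'pics/{tag}.png',im[:,:,::-1])
    out={}
    for n in names:
        r=manip.spot_point(n,'wrist')
        if r: out[n]=(ray('wrist',r[0]['position'],st),r[0]['conf'],np.round(r[0]['position']))
    return out
def save(o,k):
    import pickle,os
    D=pickle.load(open('obs.pkl','rb')) if os.path.exists('obs.pkl') else {}
    D[k]=o; pickle.dump(D,open('obs.pkl','wb')); return D
E
python3 - <<'E'
from h import *
o=look(['canister','lever_grip','grip_left','grip_right','handle_left','handle_right','hopper','tumbler'],'w1'); save(o,'w1')
Z=dict(canister=0,lever_grip=.292,grip_left=.152,grip_right=.152,handle_left=.092,handle_right=.092,hopper=0,tumbler=0)
for n,(r,c,p) in o.items():
    rs=[r]
    for cam in('top','side'):
        q=manip.spot_point(n,cam)
        if q and q[0]['conf']>.5: rs.append(ray(cam,q[0]['position']))
    print(n,round(c,2),p,[np.round(atz(x,Z[n])[:2],3).tolist() for x in rs],*[np.round(v,3) for v in tri(rs)])
print(manip.state()['tcp_pos'],go([.516,.229,.19]))
E
```

```text
canister 0.93 [231. 243.] [[0.515, 0.23], [0.516, 0.228], [0.515, 0.231]] [ 0.516  0.229 -0.003] 0.001
grip_left 0.63 [116. 260.] [[0.422, 0.164], [0.426, 0.154], [0.415, 0.166]] [0.421 0.157 0.143] 0.008
handle_left 0.7 [172. 337.] [[0.575, 0.118], [0.565, 0.118], [0.574, 0.101]] [0.569 0.118 0.102] 0.007
tumbler 0.74 [ 18. 322.] [[0.528, -0.334], [0.528, -0.33]] [ 0.528 -0.33   0.002] 0.001
[0.41927721 0.30614111 0.25629451] [-0.199 -0.054  0.11   0.     0.     0.   ]
```

>>> carry_out(
  plan=[
    [[-0.08,-0.022,0.02,0,0,0],[-0.15,-0.04,0.05,0,0,0],[-0.199,-0.054,0.09,0,0,0],[-0.199,-0.054,0.18,0,0,0],[-0.199,-0.054,0.275,0,0,0]],
  ],
)

```text
clock: 4.2
tcp_pos: [0.5167, 0.2287, 0.0901]
tcp_rot: [[-0.918, 0.396, 0.001], [0.396, 0.918, 0.0], [-0.001, 0.001, -1.0]]
force: [1.8, 0.8, -0.4]
finger_gap: 0.0852
gripper_force: 0.0
```

```bash
python3 - <<'E'
from h import *
s=manip.state();print(s['tcp_pos'],s['force'],s['clock'])
o=look(['canister','lever_grip','grip_left','handle_left'],'w2')
for n,(r,c,p) in o.items(): print(n,round(c,2),p,atz(r,{'canister':0,'lever_grip':.292,'grip_left':.152,'handle_left':.092}[n]).round(3))
E
```

```text
[0.51670679 0.2287144  0.0900538 ] [ 1.75602827  0.75934976 -0.42473922] 4.2
canister 0.83 [256. 214.] [0.52 0.23 0.  ]
```

View pics/w2.png

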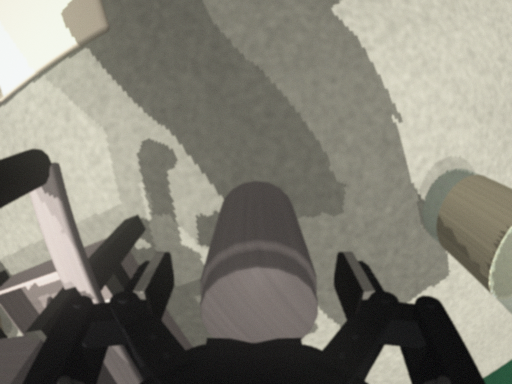

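The canister (258,290) stands centred between the pads (about 160 and 350). Gripping it now.

>>> carry_out(
  plan=[
    [[0,0,0,0,0,0],[0,0,0,0,0,0],[0,0,0,0,0,0],[0,0,0,0,0,0],[0,0,0,0,0,0]],
  ],
  jaw=0,
  newtons=45,
)

```text
clock: 5.08
tcp_pos: [0.5174, 0.2295, 0.0933]
tcp_rot: [[-0.918, 0.396, 0.004], [0.396, 0.918, 0.001], [-0.003, 0.002, -1.0]]
force: [-0.3, 0.8, 12.7]
finger_gap: 0.055
gripper_force: 45.2
```

>>> carry_out(
  plan=[
    [[0,0,-0.05,0,0,0],[0.08,0.023,-0.07,0,0,0],[0.17,0.049,-0.07,0,0,0],[0.25,0.071,-0.07,0,0,0],[0.294,0.084,-0.07,0,0,0]],
  ],
)

```text
clock: 5.7
tcp_pos: [0.3722, 0.3463, 0.134]
tcp_rot: [[-0.919, 0.394, 0.0], [0.394, 0.919, 0.0], [-0.0, 0.0, -1.0]]
force: [0.8, 0.5, -2.9]
finger_gap: 0.0549
gripper_force: 49.8
```

```bash
python3 - <<'E'
from h import *
s=manip.state();print(s['tcp_pos'],s['force'],s['finger_gap'])
o=look(['canister','lever_grip','grip_left','grip_right','handle_left','handle_right','hopper'],'w3'); save(o,'w3')
for n,(r,c,p) in o.items(): print(n,round(c,2),p,atz(r,{'canister':0,'lever_grip':.292,'hopper':0}.get(n,.152 if 'grip' in n else .092)).round(3))
E
```

```text
[0.37216325 0.3462815  0.13400127] [ 0.8451261   0.53864654 -2.89187597] 0.05487599103460467
canister 0.56 [254. 213.] [0.391 0.34  0.   ]
```

View pics/w3.png

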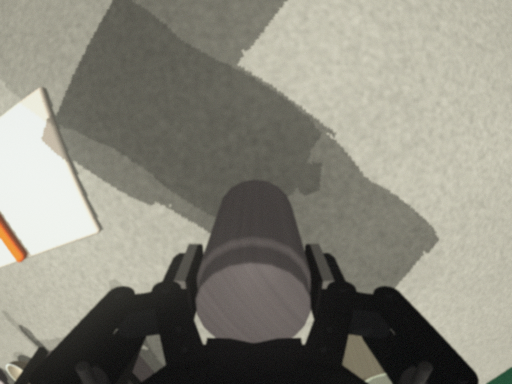

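The canister hangs upright in the jaws at (254,265) over a clear patch of table. Lowering it.

>>> carry_out(
  plan=[
    [[0,0,0.03,0,0,0],[0,0,0.055,0,0,0],[0,0,0.065,0,0,0],[0,0,0.069,0,0,0],[0,0,0.069,0,0,0]],
  ],
)

```text
clock: 6.72
tcp_pos: [0.3746, 0.3448, 0.0933]
tcp_rot: [[-0.918, 0.396, 0.001], [0.396, 0.918, -0.0], [-0.001, 0.0, -1.0]]
force: [-4.6, -4.3, 18.1]
finger_gap: 0.0542
gripper_force: 51.5
```

>>> carry_out(
  plan=[
    [[0,0,0,0,0,0],[0,0,0,0,0,0],[0,0,0,0,0,0],[0,0,0,0,0,0],[0,0,0,0,0,0]],
  ],
  jaw=1,
)

```text
clock: 7.35
tcp_pos: [0.3741, 0.3452, 0.0919]
tcp_rot: [[-0.918, 0.396, -0.0], [0.396, 0.918, -0.0], [0.0, -0.0, -1.0]]
force: [0.4, -1.1, -0.7]
finger_gap: 0.0855
gripper_force: 0.0
```

>>> carry_out(
  plan=[
    [[0,0,-0.06,0,0,0],[0,0,-0.15,0,0,0],[0,0,-0.24,0,0,0],[0,0,-0.3,0,0,0],[0,0,-0.3,0,0,0]],
  ],
)

```text
clock: 7.98
tcp_pos: [0.3749, 0.3457, 0.2742]
tcp_rot: [[-0.918, 0.396, 0.004], [0.396, 0.918, 0.002], [-0.002, 0.004, -1.0]]
force: [0.3, 0.3, -0.3]
finger_gap: 0.0854
gripper_force: 0.0
```

```bash
python3 - <<'E'
from h import *
s=manip.state();print(s['tcp_pos'],s['force'],s['finger_gap'],s['clock'])
o=look(['canister','lever_grip','grip_left','grip_right','handle_left','handle_right','hopper','vinegar'],'w4'); save(o,'w4')
for n,(r,c,p) in o.items(): print(n,round(c,2),p,atz(r,{'canister':0,'lever_grip':.292,'hopper':0,'vinegar':0}.get(n,.152 if 'grip' in n else .092)).round(3))
manip.camera('side'); manip.camera('top')
a=[ray(c,manip.spot_point('canister',c)[0]['position']) for c in ('side','top')]
print([atz(x,0) for x in a])
print(go([.405,.06,.26]))
E
```

```text
[0.37488579 0.34572898 0.27415935] [ 0.34635376  0.25053856 -0.27075025] 0.0854100371379657 7.975
canister 0.95 [253. 164.] [0.381 0.344 0.   ]
grip_left 0.76 [116. 296.] [0.422 0.162 0.152]
grip_right 0.92 [  6. 321.] [ 0.41  -0.085  0.152]
vinegar 0.75 [330. 267.] [0.58  0.391 0.   ]
[array([0.37888252, 0.34267932, 0.        ]), array([0.37551572, 0.34454658, 0.        ])]
[-0.235 -0.416  0.02   0.     0.     0.   ]
```

>>> carry_out(
  plan=[
    [[-0.05,-0.065,0,0,0,0.12],[-0.1,-0.13,0,0,0,0.24],[-0.15,-0.195,0.02,0,0,0.36],[-0.193,-0.254,0.05,0,0,0.49],[-0.193,-0.254,0.07,0,0,0.49]],
  ],
  jaw=0.7,
  newtons=20,
)

```text
clock: 9.25
tcp_pos: [0.4205, 0.1573, 0.2293]
tcp_rot: [[-0.699, 0.715, -0.0], [0.715, 0.699, -0.0], [-0.0, -0.0, -1.0]]
force: [-0.9, 0.8, 0.5]
finger_gap: 0.0594
gripper_force: 0.0
```

```bash
python3 - <<'E'
from h import *
s=manip.state();print(s['tcp_pos'],np.round(s['tcp_rot'],3).tolist(),s['finger_gap'],s['clock'])
o=look(['lever_grip','grip_left','grip_right','handle_left','handle_right','hopper'],'w5'); D=save(o,'w5')
for n,(r,c,p) in o.items(): print(n,round(c,2),p,atz(r,{'lever_grip':.292,'hopper':0}.get(n,.152 if 'grip' in n else .092)).round(3))
rs=[D[k]['grip_left'][0] for k in ('w1','w4','w5') if 'grip_left' in D[k]]
print(tri(rs))
E
```

```text
[0.42050014 0.15726268 0.22932009] [[-0.699, 0.715, -0.0], [0.715, 0.699, -0.0], [-0.0, -0.0, -1.0]] 0.059374076291503625 9.25
grip_left 0.56 [260. 215.] [0.423 0.162 0.152]
handle_right 0.51 [454. 134.] [0.523 0.343 0.092]
hopper 0.79 [268. 303.] [0.578 0.028 0.   ]
(array([0.42316792, 0.16200233, 0.15050937]), np.float64(0.0009385822356062195))
```

View pics/w5.png

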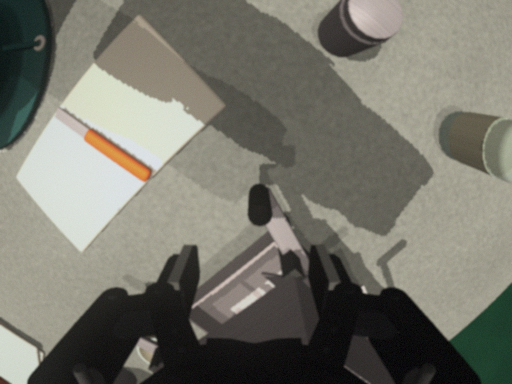

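The post is the black peg at (261,217), the bar runs down-right towards the hinge, and the canister stands upright at (360,22). The post triangulates to (0.423,0.162,0.151), which fits its stated 152 mm.

>>> carry_out(
  plan=[
    [[0.003,0.008,0.06,0,0,0],[0.003,0.008,0.12,0,0,0],[0.003,0.008,0.157,0,0,0],[0.003,0.008,0.157,0,0,0]],
  ],
)

```text
clock: 10.1
tcp_pos: [0.4216, 0.1644, 0.135]
tcp_rot: [[-0.703, 0.711, -0.002], [0.711, 0.703, -0.0], [0.001, -0.002, -1.0]]
force: [0.3, -0.7, 0.2]
finger_gap: 0.0596
gripper_force: 0.0
```

>>> carry_out(
  plan=[
    [[0,0,0,0,0,0],[0,0,0,0,0,0],[0,0,0,0,0,0],[0,0,0,0,0,0],[0,0,0,0,0,0]],
  ],
  jaw=0,
  newtons=20,
)

```text
clock: 10.72
tcp_pos: [0.4226, 0.1642, 0.1365]
tcp_rot: [[-0.703, 0.711, 0.001], [0.711, 0.703, 0.0], [-0.0, 0.001, -1.0]]
force: [-3.2, -0.4, 7.4]
finger_gap: 0.0173
gripper_force: 22.2
```

```bash
python3 - <<'E'
from h import *
s=manip.state();print(s['tcp_pos'],s['force'],s['finger_gap'],s['gripper_force'],s['clock'])
p=np.array(s['tcp_pos']);h=np.array([.575,.116]);v=p[:2]-h;r=np.hypot(*v);print('r',r, 'ang',np.degrees(np.arctan2(v[1],v[0])))
a0=np.arctan2(v[1],v[0])
for d in range(10,81,10):
    a=a0-np.radians(d);q=h+.16*np.array([np.cos(a),np.sin(a)])-(h+.16*np.array([np.cos(a0),np.sin(a0)])); print(d,q.round(4),rows([*q,0]))
E
```

```text
[0.42256553 0.16415943 0.13649274] [-3.1860726  -0.36655593  7.44052491] 0.017293613624982267 22.178317308425903 10.725
r 0.15986118101448324 ang 162.46683578123572
10 [0.0107 0.0258] [0.018 0.043 0.    0.    0.    0.   ]
20 [0.0257 0.0493] [0.028 0.088 0.    0.    0.    0.   ]
30 [0.0445 0.0698] [0.031 0.135 0.    0.    0.    0.   ]
40 [0.0667 0.0868] [0.025 0.181 0.    0.    0.    0.   ]
50 [0.0914 0.0997] [0.011 0.225 0.    0.    0.    0.   ]
60 [0.118 0.108] [-0.01   0.266  0.     0.     0.     0.   ]
70 [0.1457 0.1117] [-0.038  0.304  0.     0.     0.     0.   ]
80 [0.1735 0.1104] [-0.072  0.335  0.     0.     0.     0.   ]
```

>>> carry_out(
  plan=[
    [[0.014,0.033,0,0,0,0],[0.024,0.068,0,0,0,0],[0.03,0.107,0,0,0,0],[0.031,0.135,0,0,0,0],[0.031,0.135,0,0,0,0]],
  ],
)

```text
clock: 11.35
tcp_pos: [0.4674, 0.2354, 0.1361]
tcp_rot: [[-0.703, 0.711, 0.0], [0.711, 0.703, 0.002], [0.001, 0.001, -1.0]]
force: [-2.6, 5.1, 3.6]
finger_gap: 0.0172
gripper_force: 21.8
```

```bash
cat > arc.py <<'E'
import sys
from h import *
h=np.array([float(sys.argv[1]),float(sys.argv[2])]);sg=float(sys.argv[3])
s=manip.state();print(s['tcp_pos'],np.round(s['force'],1),s['finger_gap'],s['gripper_force'],s['clock'])
v=np.array(s['tcp_pos'])[:2]-h;a0=np.arctan2(v[1],v[0]);print('r',np.hypot(*v),np.degrees(a0))
for d in range(8,73,8):
    a=a0+sg*np.radians(d);q=.16*np.array([np.cos(a)-np.cos(a0),np.sin(a)-np.sin(a0)]);print(d,round(np.degrees(a),1),rows([*q,0])[:3])
E
python3 arc.py .575 .116 -1
```

```text
[0.46738781 0.23536198 0.13613713] [-2.6  5.1  3.6] 0.01719046229508348 21.846764087677002 11.35
r 0.1607098856915942 132.03661012964264
8 124.0 [-0.004  0.037  0.   ]
16 116.0 [-0.014  0.073  0.   ]
24 108.0 [-0.028  0.107  0.   ]
32 100.0 [-0.047  0.139  0.   ]
40 92.0 [-0.07   0.168  0.   ]
48 84.0 [-0.097  0.194  0.   ]
56 76.0 [-0.128  0.215  0.   ]
64 68.0 [-0.161  0.232  0.   ]
72 60.0 [-0.196  0.245  0.   ]
```

>>> carry_out(
  plan=[
    [[-0.004,0.037,0,0,0,0],[-0.014,0.073,0,0,0,0],[-0.028,0.107,0,0,0,0],[-0.047,0.139,0,0,0,0],[-0.047,0.139,0,0,0,0]],
  ],
)

```text
clock: 11.98
tcp_pos: [0.5473, 0.2732, 0.136]
tcp_rot: [[-0.703, 0.712, 0.002], [0.712, 0.703, 0.001], [-0.0, 0.002, -1.0]]
force: [1.2, 3.6, 2.0]
finger_gap: 0.0176
gripper_force: 21.8
```

```bash
python3 arc.py .575 .116 -1
```

```text
[0.54729393 0.27320107 0.13600427] [1.2 3.6 2. ] 0.017561451032627674 21.759697794914246 11.975
r 0.15962394093806723 99.99550430871338
8 92.0 [-0.023  0.029  0.   ]
16 84.0 [-0.05   0.055  0.   ]
24 76.0 [-0.081  0.076  0.   ]
32 68.0 [-0.114  0.093  0.   ]
40 60.0 [-0.149  0.106  0.   ]
48 52.0 [-0.185  0.113  0.   ]
56 44.0 [-0.222  0.115  0.   ]
64 36.0 [-0.259  0.112  0.   ]
72 28.0 [-0.296  0.104  0.   ]
```

>>> carry_out(
  plan=[
    [[-0.011,0.015,0,0,0,0],[-0.023,0.029,0,0,0,0],[-0.033,0.039,0,0,0,0],[-0.04,0.046,0,0,0,0],[-0.04,0.046,0,0,0,0]],
  ],
)

```text
clock: 12.6
tcp_pos: [0.5829, 0.2746, 0.1358]
tcp_rot: [[-0.703, 0.712, -0.0], [0.712, 0.703, -0.001], [-0.0, -0.0, -1.0]]
force: [-3.6, -1.8, 4.1]
finger_gap: 0.0172
gripper_force: 22.0
```

```bash
python3 arc.py .575 .116 -1
```

```text
[0.58291672 0.27461404 0.13583903] [-3.6 -1.8  4.1] 0.01719740716300807 22.039090991020203 12.6
r 0.158811484792949 87.14263269030018
8 79.1 [-0.029  0.023  0.   ]
16 71.1 [-0.061  0.042  0.   ]
24 63.1 [-0.096  0.056  0.   ]
32 55.1 [-0.132  0.066  0.   ]
40 47.1 [-0.169  0.07   0.   ]
48 39.1 [-0.206  0.069  0.   ]
56 31.1 [-0.242  0.063  0.   ]
64 23.1 [-0.278  0.052  0.   ]
72 15.1 [-0.311  0.036  0.   ]
```

>>> carry_out(
  plan=[
    [[-0.008,0.006,0,0,0,0],[-0.015,0.012,0,0,0,0],[-0.015,0.012,0,0,0,0]],
  ],
)

```text
clock: 12.98
tcp_pos: [0.5866, 0.2717, 0.134]
tcp_rot: [[-0.703, 0.711, -0.015], [0.711, 0.703, -0.005], [0.008, -0.014, -1.0]]
force: [-46.6, -12.7, 19.2]
finger_gap: 0.0177
gripper_force: 29.0
```

>>> carry_out(
  plan=[
    [[0.009,-0.007,0,0,0,0],[0.009,-0.007,0,0,0,0],[0.009,-0.007,0,0,0,0]],
  ],
)

```text
clock: 13.35
tcp_pos: [0.5859, 0.2717, 0.1344]
tcp_rot: [[-0.702, 0.712, -0.004], [0.712, 0.702, -0.006], [-0.002, -0.007, -1.0]]
force: [-6.8, -18.2, -3.8]
finger_gap: 0.0171
gripper_force: 22.5
```

>>> carry_out(
  plan=[
    [[0,0,0,0,0,0],[0,0,0,0,0,0],[0,0,0,0,0,0],[0,0,0,0,0,0]],
  ],
  jaw=0.5,
)

```text
clock: 13.85
tcp_pos: [0.5873, 0.2747, 0.1358]
tcp_rot: [[-0.703, 0.711, 0.0], [0.711, 0.703, 0.0], [-0.0, 0.0, -1.0]]
force: [-0.2, 0.8, 0.0]
finger_gap: 0.0425
gripper_force: 0.0
```

>>> carry_out(
  plan=[
    [[0,0,-0.04,0,0,0],[0,0,-0.12,0,0,0],[0,0,-0.2,0,0,0],[0,0,-0.28,0,0,0],[0,0,-0.28,0,0,0]],
  ],
)

```text
clock: 14.48
tcp_pos: [0.5882, 0.275, 0.3073]
tcp_rot: [[-0.703, 0.711, 0.006], [0.711, 0.703, 0.002], [-0.003, 0.005, -1.0]]
force: [-0.0, -0.6, -0.9]
finger_gap: 0.0422
gripper_force: 0.0
```

```bash
python3 - <<'E'
from h import *
s=manip.state();print(s['tcp_pos'],s['force'],s['clock'])
o=look(['lever_grip','grip_left'],'w6'); D=save(o,'w6')
for n,(r,c,p) in o.items(): print(n,round(c,2),p,atz(r,.292 if 'lever' in n else .152).round(3))
for c in('top','side'):
    manip.camera(c)
    for n,z in(('grip_left',.152),('grip_right',.152),('lever_grip',.292),('canister',0),('handle_right',.092)):
        q=manip.spot_point(n,c); print(c,n,[(atz(ray(c,x['position']),z)[:2].round(3),round(x['conf'],2)) for x in q[:2]])
E
```

```text
[0.58816967 0.27498543 0.30733935] [-0.04365316 -0.6074683  -0.90280863] 14.475
lever_grip 0.72 [144. 348.] [0.587 0.172 0.292]
grip_left 0.94 [247. 180.] [0.582 0.275 0.152]
top grip_left [(array([0.586, 0.276]), 0.93), (array([ 0.409, -0.087]), 0.55)]
top grip_right [(array([ 0.418, -0.088]), 0.72)]
top lever_grip [(array([0.599, 0.169]), 0.78), (array([ 0.711, -0.016]), 0.41)]
top canister [(array([0.377, 0.35 ]), 0.5), (array([0.572, 0.039]), 0.26)]
top handle_right [(array([ 0.557, -0.049]), 0.79), (array([0.585, 0.356]), 0.72)]
side grip_left [(array([0.584, 0.277]), 0.86)]
side grip_right [(array([ 0.421, -0.111]), 0.75)]
side lever_grip [(array([0.573, 0.379]), 0.6)]
side canister [(array([0.377, 0.334]), 0.77), (array([ 0.782, -0.211]), 0.22)]
side handle_right [(array([ 0.757, -0.159]), 0.4)]
```

>>> carry_out(
  plan=[
    [[0.032,-0.092,0,0,0,-0.1],[0.064,-0.184,0,0,0,-0.2],[0.096,-0.275,0,0,0,-0.3],[0.008,-0.36,0.02,0,0,-0.4],[-0.081,-0.45,0.04,0,0,-0.5]],
  ],
)

```text
clock: 15.85
tcp_pos: [0.4288, 0.0751, 0.284]
tcp_rot: [[-0.923, 0.384, 0.002], [0.384, 0.923, -0.0], [-0.001, 0.001, -1.0]]
force: [0.9, 0.1, 0.6]
finger_gap: 0.0427
gripper_force: 0.0
```

```bash
python3 - <<'E'
from h import *
s=manip.state();print(s['tcp_pos'],np.round(s['tcp_rot'],3).tolist(),s['clock'])
o=look(['grip_right','handle_right','hopper'],'w7'); D=save(o,'w7')
for n,(r,c,p) in o.items(): print(n,round(c,2),p,atz(r,{'hopper':0}.get(n,.152 if 'grip' in n else .092)).round(3))
print(go([.412,-.09,.23]))
E
```

```text
[0.42878004 0.07514105 0.28401764] [[-0.923, 0.384, 0.002], [0.384, 0.923, -0.0], [-0.001, 0.001, -1.0]] 15.85
grip_right 0.91 [ 99. 242.] [ 0.416 -0.094  0.152]
hopper 0.75 [267. 257.] [0.58  0.035 0.   ]
[-0.081 -0.265  0.09   0.     0.     0.   ]
```

>>> carry_out(
  plan=[
    [[-0.03,-0.1,0.01,0,0,0],[-0.06,-0.2,0.03,0,0,0],[-0.08,-0.267,0.06,0,0,0],[-0.08,-0.267,0.09,0,0,0],[-0.08,-0.267,0.09,0,0,0]],
  ],
  jaw=0.7,
)

```text
clock: 16.68
tcp_pos: [0.4114, -0.0892, 0.2292]
tcp_rot: [[-0.922, 0.388, -0.002], [0.388, 0.922, 0.001], [0.002, 0.0, -1.0]]
force: [0.1, -1.0, -0.0]
finger_gap: 0.0601
gripper_force: 0.0
```

```bash
python3 - <<'E'
from h import *
s=manip.state();print(s['tcp_pos'],s['clock'],s['q'])
o=look(['grip_right','handle_right'],'w8'); D=save(o,'w8')
for n,(r,c,p) in o.items(): print(n,round(c,2),p,atz(r,.152 if 'grip' in n else .092).round(3))
p,e=tri([D[k]['grip_right'][0] for k in ('w4','w7','w8') if 'grip_right' in D[k]]);print(p,e)
q=atz(D['w8']['grip_right'][0],.152);print(go([q[0],q[1],.135]))
E
```

```text
[ 0.41136353 -0.08921676  0.22923121] 16.675 [-4.07833476e-01  9.80152180e-02 -3.35474599e-01  1.13904801e+00
  2.15691898e-04 -9.18701838e-03]
[ 0.41614372 -0.10061244  0.14383304] 0.0022919642739590725Traceback (most recent call last):
  File "<stdin>", line 6, in <module>
KeyError: 'grip_right'
```

View pics/w8.png

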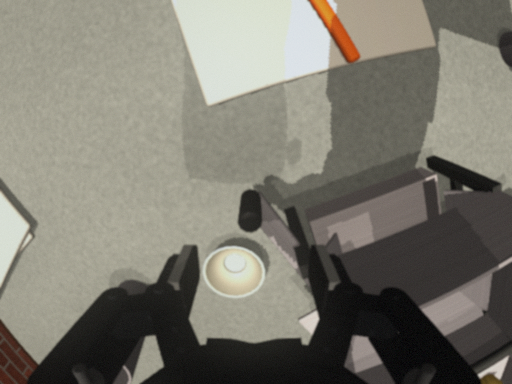

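The right post is the black peg at (250,192–228), with its top end near (250,219). The bowl at (234,270) is under the swing and the canister is out of view. The network missed the post, so I'll use the picture pixel.

```bash
python3 - <<'E'
from h import *
s=manip.state()
r=manip.recognise('grip_right','wrist');print([(x['position'],x['conf']) for x in r[:2]])
for px in ([250,216],[250,219]):
    q=atz(ray('wrist',px,s),.152);print(q,go([q[0],q[1],.135]))
E
```

```text
[([269.9, 226.4], 0.89)]
[ 0.41138216 -0.09096942  0.152     ] [ 0.    -0.003  0.159  0.     0.     0.   ]
[ 0.41352533 -0.09188094  0.152     ] [-0.004 -0.003  0.159  0.     0.     0.   ]
```

>>> carry_out(
  plan=[
    [[-0.002,-0.003,0.06,0,0,0],[-0.002,-0.003,0.12,0,0,0],[-0.002,-0.003,0.158,0,0,0],[-0.002,-0.003,0.158,0,0,0]],
  ],
)

```text
clock: 17.38
tcp_pos: [0.4115, -0.0915, 0.1346]
tcp_rot: [[-0.922, 0.388, -0.002], [0.388, 0.922, 0.001], [0.002, 0.0, -1.0]]
force: [-0.3, -0.2, 0.0]
finger_gap: 0.0597
gripper_force: 0.0
```

>>> carry_out(
  plan=[
    [[0,0,0,0,0,0],[0,0,0,0,0,0],[0,0,0,0,0,0],[0,0,0,0,0,0],[0,0,0,0,0,0]],
  ],
  jaw=0,
  newtons=20,
)

```text
clock: 18.0
tcp_pos: [0.4123, -0.0924, 0.1359]
tcp_rot: [[-0.921, 0.388, 0.001], [0.388, 0.921, -0.001], [-0.002, -0.0, -1.0]]
force: [-2.0, 1.7, 8.0]
finger_gap: 0.0172
gripper_force: 22.2
```

```bash
python3 arc.py .564 -.0535 1
```

```text
[ 0.41231537 -0.09237989  0.13589441] [-2.   1.7  8. ] 0.01720943140408465 22.233392000198364 18.0
r 0.15658822274529594 -165.62342692153544
8 -157.6 [-0.025 -0.028  0.   ]
16 -149.6 [-0.053 -0.052  0.   ]
24 -141.6 [-0.084 -0.072  0.   ]
32 -133.6 [-0.118 -0.088  0.   ]
40 -125.6 [-0.153 -0.099  0.   ]
48 -117.6 [-0.19  -0.104  0.   ]
56 -109.6 [-0.227 -0.105  0.   ]
64 -101.6 [-0.264 -0.1    0.   ]
72 -93.6 [-0.3  -0.09  0.  ]
```

>>> carry_out(
  plan=[
    [[-0.024,-0.028,0,0,0,0],[-0.052,-0.053,0,0,0,0],[-0.082,-0.073,0,0,0,0],[-0.082,-0.073,0,0,0,0]],
  ],
)

```text
clock: 18.5
tcp_pos: [0.4416, -0.1528, 0.1357]
tcp_rot: [[-0.921, 0.389, 0.002], [0.389, 0.921, -0.001], [-0.002, 0.0, -1.0]]
force: [3.5, -0.4, 6.6]
finger_gap: 0.0171
gripper_force: 22.1
```

```bash
python3 arc.py .566 -.0535 1
```

```text
[ 0.44159014 -0.15283402  0.13565443] [ 3.5 -0.4  6.6] 0.017134708859785523 22.077172994613647 18.5
r 0.1592013176971748 -141.39467445552646
8 -133.4 [-0.034 -0.015  0.   ]
16 -125.4 [-0.07  -0.026  0.   ]
24 -117.4 [-0.106 -0.031  0.   ]
32 -109.4 [-0.144 -0.032  0.   ]
40 -101.4 [-0.18  -0.027  0.   ]
48 -93.4 [-0.216 -0.017  0.001]
56 -85.4 [-0.25  -0.002  0.001]
64 -77.4 [-0.282  0.017  0.001]
72 -69.4 [-0.311  0.041  0.001]
```

>>> carry_out(
  plan=[
    [[-0.034,-0.015,0,0,0,0],[-0.07,-0.026,0,0,0,0],[-0.106,-0.031,0,0,0,0],[-0.144,-0.032,0,0,0,0],[-0.144,-0.032,0,0,0,0]],
  ],
)

```text
clock: 19.12
tcp_pos: [0.5132, -0.2048, 0.1356]
tcp_rot: [[-0.921, 0.389, 0.0], [0.389, 0.921, -0.004], [-0.002, -0.004, -1.0]]
force: [-2.6, -13.5, 3.3]
finger_gap: 0.0174
gripper_force: 22.2
```

```bash
python3 arc.py .566 -.0535 1
```

```text
[ 0.51319678 -0.20478655  0.13557187] [ -2.6 -13.5   3.3] 0.01742782087197284 22.165517807006836 19.125
r 0.16023670611637955 -109.24041100700016
8 -101.2 [-0.037  0.005  0.   ]
16 -93.2 [-0.073  0.015  0.   ]
24 -85.2 [-0.107  0.03   0.   ]
32 -77.2 [-0.138  0.049  0.   ]
40 -69.2 [-0.167  0.073  0.   ]
48 -61.2 [-0.192  0.101 -0.   ]
56 -53.2 [-0.213  0.131 -0.   ]
64 -45.2 [-0.23   0.165 -0.   ]
72 -37.2 [-0.241  0.2   -0.   ]
```

>>> carry_out(
  plan=[
    [[-0.018,-0.002,0,0,0,0],[-0.037,0.002,0,0,0,0],[-0.055,0.006,0,0,0,0],[-0.067,0.009,0,0,0,0],[-0.067,0.009,0,0,0,0]],
  ],
)

```text
clock: 19.75
tcp_pos: [0.5518, -0.2151, 0.1356]
tcp_rot: [[-0.921, 0.389, 0.0], [0.389, 0.921, -0.004], [-0.002, -0.004, -1.0]]
force: [-0.2, -13.5, 0.5]
finger_gap: 0.0173
gripper_force: 21.8
```

```bash
python3 arc.py .566 -.0535 1|head -5
```

```text
[ 0.55179681 -0.21509535  0.13559705] [ -0.2 -13.5   0.5] 0.01726912734616361 21.84055656194687 19.75
r 0.1622183327826466 -95.02302226516997
8 -87.0 [-0.035  0.014  0.   ]
16 -79.0 [-0.067  0.032 -0.   ]
24 -71.0 [-0.096  0.055 -0.   ]
```

>>> carry_out(
  plan=[
    [[-0.006,-0.001,0,0,0,0],[-0.012,0.001,0,0,0,0],[-0.012,0.001,0,0,0,0]],
  ],
)

```text
clock: 20.12
tcp_pos: [0.5584, -0.216, 0.1355]
tcp_rot: [[-0.921, 0.388, 0.0], [0.388, 0.921, -0.001], [-0.001, -0.001, -1.0]]
force: [-1.5, -4.6, 4.4]
finger_gap: 0.0171
gripper_force: 21.9
```

>>> carry_out(
  plan=[
    [[-0.006,0.002,0,0,0,0],[-0.012,0.004,0,0,0,0],[-0.012,0.004,0,0,0,0]],
  ],
)

```text
clock: 20.5
tcp_pos: [0.5661, -0.2167, 0.1355]
tcp_rot: [[-0.921, 0.389, 0.0], [0.389, 0.921, -0.002], [-0.001, -0.001, -1.0]]
force: [-0.4, -5.2, 3.4]
finger_gap: 0.0174
gripper_force: 21.9
```

>>> carry_out(
  plan=[
    [[-0.006,0.002,0,0,0,0],[-0.012,0.004,0,0,0,0],[-0.012,0.004,0,0,0,0]],
  ],
)

```text
clock: 20.88
tcp_pos: [0.5693, -0.2174, 0.1348]
tcp_rot: [[-0.921, 0.39, -0.009], [0.39, 0.921, -0.002], [0.007, -0.005, -1.0]]
force: [-29.8, -9.9, 15.1]
finger_gap: 0.0175
gripper_force: 23.6
```

```bash
python3 - <<'E'
from h import *
from scipy.optimize import least_squares
L=np.array([(0.4226,0.1642),(0.4674,0.2354),(0.5473,0.2732),(0.5829,0.2746),(0.5873,0.2735)])
p=manip.state(); print(p['tcp_pos'],p['force'])
Rr=np.array([(0.4123,-0.0924),(0.4416,-0.1528),(0.5132,-0.2048),(0.5518,-.2151),(.5584,-.216),(.5661,-.2167),tuple(p['tcp_pos'][:2])])
for P in(L,Rr):
    s=least_squares(lambda v:np.hypot(*(P-v[:2]).T)-.16,[.57,P[:,1].mean()*.5]);print(s.x,s.fun.round(4))
o=look(['grip_right','handle_right'],'w9')
for c in('top','side'):
    im=manip.camera(c);cv2.imwrite(f'pics/{c}9.png',cv2.resize(im[120:330,130:420,::-1],None,fx=2,fy=2) if c=='top' else im[:,:,::-1])
E
```

```text
[ 0.56928634 -0.2173856   0.13483413] [-29.78957073  -9.88783103  15.08146193]
[0.57400162 0.11491648] [-0.0008  0.0009  0.0005 -0.0001 -0.0009]
[ 0.56891571 -0.05629782] [ 0.0007 -0.0002 -0.0014 -0.0003  0.      0.0004  0.0011]
```

View pics/top9.png

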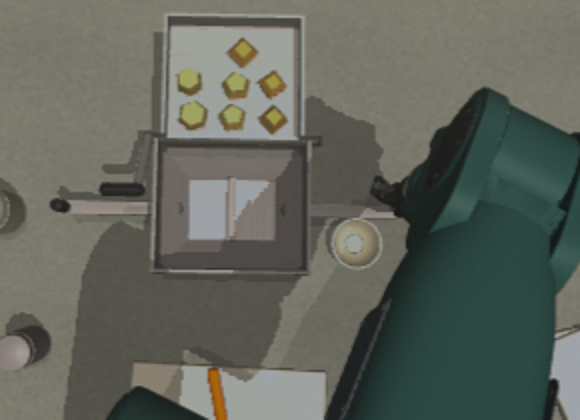

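Both handles now line up straight out to the sides: left bar from (60,205) to (150,208), right bar from (310,210) to (395,214). The bowl (356,243) is untouched, the canister (15,352) stands clear, and all 7 chunks are in the tray. Releasing and rising.

>>> carry_out(
  plan=[
    [[0.006,-0.002,0,0,0,0],[0.006,-0.002,0,0,0,0]],
  ],
)

```text
clock: 21.38
tcp_pos: [0.5689, -0.2174, 0.135]
tcp_rot: [[-0.921, 0.39, -0.001], [0.39, 0.921, -0.002], [0.0, -0.002, -1.0]]
force: [-5.6, -10.0, -0.1]
finger_gap: 0.0175
gripper_force: 21.7
```

>>> carry_out(
  plan=[
    [[0,0,0,0,0,0],[0,0,0,0,0,0],[0,0,0,0,0,0],[0,0,0,0,0,0]],
  ],
  jaw=0.5,
)

```text
clock: 21.88
tcp_pos: [0.5698, -0.2165, 0.135]
tcp_rot: [[-0.922, 0.388, 0.0], [0.388, 0.922, 0.0], [0.0, 0.0, -1.0]]
force: [0.1, 0.6, 0.5]
finger_gap: 0.0426
gripper_force: 0.0
```

>>> carry_out(
  plan=[
    [[0,0,-0.04,0,0,0],[0,0,-0.12,0,0,0],[0,0,-0.22,0,0,0],[0,0,-0.32,0,0,0],[0,0,-0.4,0,0,0]],
  ],
)

```text
clock: 22.5
tcp_pos: [0.5695, -0.2165, 0.3776]
tcp_rot: [[-0.921, 0.388, 0.002], [0.388, 0.921, -0.001], [-0.002, -0.0, -1.0]]
force: [0.5, -0.4, -0.5]
finger_gap: 0.0426
gripper_force: 0.0
```

```bash
python3 - <<'E'
from h import *
s=manip.state();print(s['tcp_pos'],s['q'],s['clock'])
o=look(['grip_right'],'w10')
for n,(r,c,p) in o.items(): print(n,round(c,2),p,atz(r,.152).round(3))
for c in('top','side'):
    im=manip.camera(c)
    if c=='side':cv2.imwrite('pics/side10.png',cv2.resize(im[120:330,150:400,::-1],None,fx=2.5,fy=2.5))
    for n in('grip_left','grip_right','lever_grip'):
        q=manip.spot_point(n,c);print(c,n,[(atz(ray(c,x['position']),.292 if 'lev' in n else .152)[:2].round(3),round(x['conf'],2)) for x in q[:1]])
    for n in('handle_left','handle_right'):
        q=manip.silhouettes(n,c)
        if q:
            ys,xs=np.nonzero(q[0]['region']); P=np.array([atz(ray(c,(x,y)),.1)[:2] for x,y in zip(xs,ys)])
            # bar only
            m=np.abs(P[:,1]-.03)
            B=P[(m>.11)&(m<.225)]
            if len(B)>10:
                k=np.polyfit(B[:,1],B[:,0],1);print(c,n,round(q[0]['conf'],2),len(B),'deg',np.degrees(np.arctan(k[0])).round(1),'x at y=.03',np.polyval(k,.03).round(3))
E
```

```text
[ 0.56946993 -0.21647179  0.37763158] [-4.96967077e-01  4.26451476e-01  5.29361475e-01  1.67190631e+00
  6.02509521e-05 -9.80519384e-02] 22.5
grip_right 0.64 [468. 224.] [0.775 0.059 0.152]
top grip_left [(array([0.584, 0.275]), 0.67)]
top grip_right [(array([ 0.557, -0.212]), 0.77)]
top lever_grip [(array([0.593, 0.174]), 0.68)]
top handle_left 0.89 245 deg 2.4 x at y=.03 0.573
top handle_right 0.96 273 deg 1.3 x at y=.03 0.569
side grip_left [(array([0.578, 0.275]), 0.86)]
side grip_right [(array([ 0.567, -0.224]), 0.91)]
side lever_grip [(array([0.595, 0.157]), 0.97)]
```

>>> carry_out(
  plan=[
    [[0.023,0.063,0,0,0,0.15],[0.046,0.126,-0.01,0,0,0.3],[0.069,0.189,-0.02,0,0,0.5],[0.092,0.252,-0.02,0,0,0.68],[0.114,0.313,-0.02,0,0,0.85]],
  ],
)

```text
clock: 23.82
tcp_pos: [0.5795, -0.0157, 0.3871]
tcp_rot: [[-0.479, 0.878, 0.0], [0.878, 0.479, -0.0], [-0.0, 0.0, -1.0]]
force: [-0.1, -0.6, -0.4]
finger_gap: 0.0427
gripper_force: 0.0
```

```bash
python3 - <<'E'
from h import *
s=manip.state();print(s['tcp_pos'],np.round(s['tcp_rot'],3).tolist(),s['clock'])
o=look(['lever_grip'],'w11');save(o,'w11')
for n,(r,c,p) in o.items(): print(n,round(c,2),p,atz(r,.292).round(3))
R=np.array(s['tcp_rot']);a=np.arctan2(R[1,0],R[0,0]);print(np.degrees(a))
print(go([.588,.178,.39],[0,0,np.radians(88)-a]))
E
```

```text
[ 0.57952582 -0.01571178  0.38707644] [[-0.479, 0.878, 0.0], [0.878, 0.479, -0.0], [-0.0, 0.0, -1.0]] 23.825
118.63184213026273
[ 0.273  0.167 -0.004 -0.    -0.     0.681]
```

>>> carry_out(
  plan=[
    [[0.07,0.042,0,0,0,0.17],[0.14,0.085,0,0,0,0.35],[0.21,0.128,0,0,0,0.52],[0.273,0.167,0,0,0,0.68],[0.273,0.167,0,0,0,0.68]],
  ],
)

```text
clock: 24.55
tcp_pos: [0.5882, 0.1769, 0.3865]
tcp_rot: [[0.027, 1.0, -0.001], [1.0, -0.027, 0.0], [0.0, -0.001, -1.0]]
force: [-0.2, 0.0, -0.2]
finger_gap: 0.0427
gripper_force: 0.0
```

```bash
python3 - <<'E'
from h import *
s=manip.state();print(s['tcp_pos'],np.round(s['tcp_rot'],3).tolist(),s['clock'])
o=look(['lever_grip'],'w12');D=save(o,'w12')
for n,(r,c,p) in o.items(): print(n,round(c,2),p,atz(r,.292).round(3))
rs=[D[k]['lever_grip'][0] for k in D if 'lever_grip' in D[k]]
for c in('top','side'):
    manip.camera(c); q=manip.spot_point('lever_grip',c)
    if q: print(c,q[0]['position'],round(q[0]['conf'],2),atz(ray(c,q[0]['position']),.292).round(3))
if len(rs)>1:print(tri(rs))
E
```

```text
[0.58821156 0.17687809 0.38648846] [[0.027, 1.0, -0.001], [1.0, -0.027, 0.0], [0.0, -0.001, -1.0]] 24.55
lever_grip 0.63 [256. 222.] [0.591 0.166 0.292]
top [187.0, 211.1] 0.88 [0.597 0.17  0.292]
side [267.2, 204.2] 0.63 [0.592 0.157 0.292]
(array([0.59063426, 0.16235593, 0.28389146]), np.float64(0.0007583924489982654))
```

View pics/w12.png

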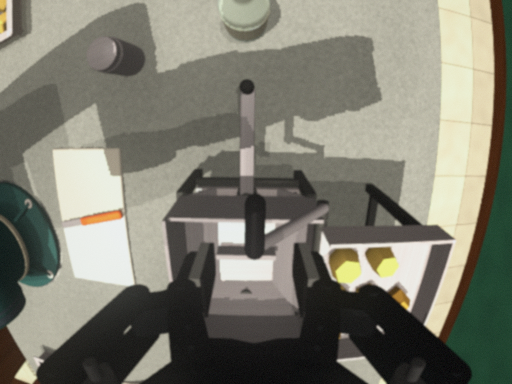

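The left post is at (247,88) with its bar straight out. The lever bar runs from (255,195) to (256,255) with its arm joined at the inner end, and lies centred between the fingers. Descending onto it.

>>> carry_out(
  plan=[
    [[-0.008,0.005,0.05,0,0,0],[-0.008,0.005,0.1,0,0,0],[-0.008,0.005,0.135,0,0,0],[-0.008,0.005,0.135,0,0,0]],
  ],
)

```text
clock: 25.35
tcp_pos: [0.5905, 0.169, 0.3051]
tcp_rot: [[0.03, 1.0, -0.002], [1.0, -0.03, -0.0], [-0.0, -0.002, -1.0]]
force: [0.1, -0.1, 0.8]
finger_gap: 0.0425
gripper_force: 0.0
```

>>> carry_out(
  plan=[
    [[0,0,0,0,0,0],[0,0,0,0,0,0],[0,0,0,0,0,0],[0,0,0,0,0,0]],
  ],
  jaw=0,
  newtons=25,
)

```text
clock: 25.85
tcp_pos: [0.589, 0.1697, 0.3072]
tcp_rot: [[0.03, 1.0, -0.003], [1.0, -0.03, -0.0], [-0.0, -0.003, -1.0]]
force: [-18.1, -1.8, 9.5]
finger_gap: 0.0151
gripper_force: 25.6
```

```bash
cat > lev.py <<'E'
import sys
from h import *
s=manip.state();p=np.array(s['tcp_pos']);print(p,np.round(s['force'],1),s['finger_gap'],s['gripper_force'],s['clock'])
a0=np.radians(float(sys.argv[1]));y=-.035
for d in range(-64,80,8):
    a=a0-np.radians(d)
    if np.degrees(a)<-21 or np.degrees(a)>51: continue
    dx=-.12*(np.cos(a)-np.cos(a0));dz=.12*(np.sin(a)-np.sin(a0));print(round(np.degrees(a)),np.round([dx,dz],3),rows([dx*np.cos(y),dx*np.sin(y),dz])[:3])
E
python3 lev.py 50
```

```text
[0.58902078 0.16972341 0.30724533] [-18.1  -1.8   9.5] 0.015070800512733193 25.63304901123047 25.85
50 [-0.  0.] [0. 0. 0.]
42 [-0.012 -0.012] [ 0.    -0.02   0.019]
34 [-0.022 -0.025] [ 0.    -0.037  0.041]
26 [-0.031 -0.039] [ 0.    -0.051  0.066]
18 [-0.037 -0.055] [ 0.    -0.061  0.092]
10 [-0.041 -0.071] [ 0.    -0.068  0.119]
2 [-0.043 -0.088] [ 0.    -0.071  0.146]
-6 [-0.042 -0.104] [ 0.    -0.07   0.174]
-14 [-0.039 -0.121] [ 0.    -0.065  0.202]
```

>>> carry_out(
  plan=[
    [[0,-0.014,0.009,0,0,0],[0,-0.024,0.019,0,0,0],[0,-0.033,0.03,0,0,0],[0,-0.041,0.041,0,0,0],[0,-0.055,0.066,0,0,0]],
  ],
)

```text
clock: 26.48
tcp_pos: [0.559, 0.1709, 0.2676]
tcp_rot: [[0.03, 1.0, 0.003], [1.0, -0.03, 0.0], [0.001, 0.003, -1.0]]
force: [4.9, -0.6, 5.9]
finger_gap: 0.0145
gripper_force: 26.7
```

```bash
python3 lev.py 26
```

```text
[0.55895642 0.17091892 0.26755655] [ 4.9 -0.6  5.9] 0.014496258847556434 26.653836965560913 26.475
50 [0.031 0.039] [-0.     0.051 -0.065]
42 [0.019 0.028] [-0.     0.031 -0.046]
34 [0.008 0.014] [-0.     0.014 -0.024]
26 [-0.  0.] [0. 0. 0.]
18 [-0.006 -0.016] [ 0.    -0.011  0.026]
10 [-0.01  -0.032] [ 0.    -0.017  0.053]
2 [-0.012 -0.048] [ 0.    -0.02   0.081]
-6 [-0.011 -0.065] [ 0.    -0.02   0.109]
-14 [-0.009 -0.082] [-0.    -0.015  0.136]
```

>>> carry_out(
  plan=[
    [[0,-0.011,0.026,0,0,0],[0,-0.017,0.053,0,0,0],[0,-0.02,0.081,0,0,0],[0,-0.019,0.109,0,0,0],[0,-0.015,0.136,0,0,0]],
  ],
)

```text
clock: 27.1
tcp_pos: [0.5485, 0.1713, 0.1847]
tcp_rot: [[0.03, 1.0, -0.001], [1.0, -0.03, 0.0], [0.0, -0.001, -1.0]]
force: [-3.1, 1.5, 4.4]
finger_gap: 0.015
gripper_force: 28.9
```

```bash
python3 lev.py -14|head -1
```

```text
[0.54849674 0.17133018 0.18467144] [-3.1  1.5  4.4] 0.015012120760891283 28.947190940380096 27.1
```

>>> carry_out(
  plan=[
    [[0,0.002,0.008,0,0,0],[0,0.004,0.016,0,0,0],[0,0.005,0.019,0,0,0],[0,0.005,0.019,0,0,0],[0,0.005,0.019,0,0,0]],
  ],
)

```text
clock: 27.72
tcp_pos: [0.5512, 0.1712, 0.1736]
tcp_rot: [[0.03, 1.0, -0.002], [1.0, -0.03, 0.0], [0.0, -0.002, -1.0]]
force: [-6.0, 2.3, 1.1]
finger_gap: 0.0149
gripper_force: 29.1
```

```bash
python3 - <<'E'
from h import *
s=manip.state();print(s['tcp_pos'],s['force'],s['clock'])
im=manip.camera('top');a=cv2.resize(im[110:270,180:310,::-1],None,fx=3,fy=3)
im=manip.camera('side');b=cv2.resize(im[110:270,160:350,::-1],None,fx=2,fy=3)
cv2.imwrite('pics/tip.png',np.hstack([a,b]))
E
```

```text
[0.55123803 0.17121801 0.17355043] [-6.0224327   2.30227245  1.06798595] 27.725
```

View pics/tip.png

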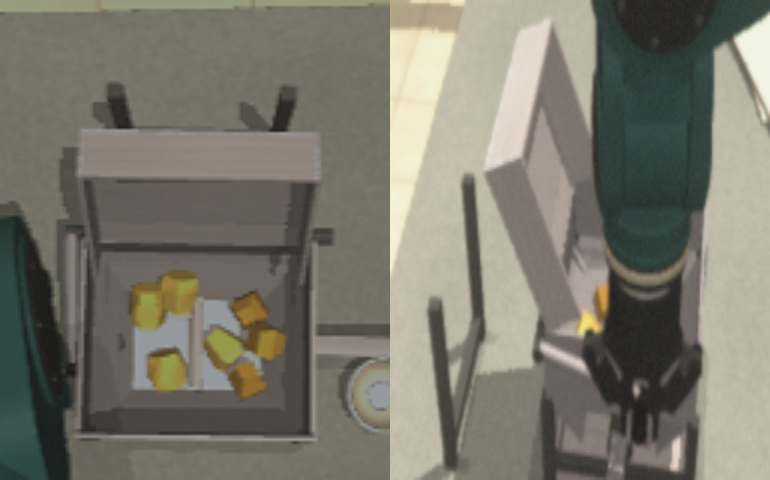

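All seven chunks lie in the hopper: three at left (147,303), (180,290) and (167,370), and four at right (225,347), (250,308), (267,340) and (246,380). The tray is empty. I'll guide the lever back up.

```bash
python3 lev.py -18.5
```

```text
[0.55123549 0.17122327 0.17358223] [-6.5  1.1  0.7] 0.01489868658319041 29.051592350006104 27.825
46 [0.03  0.124] [-0.     0.049 -0.206]
38 [0.019 0.111] [-0.     0.031 -0.185]
30 [0.009 0.097] [-0.     0.015 -0.162]
22 [0.002 0.082] [ 0.     0.003 -0.137]
14 [-0.003  0.066] [ 0.    -0.005 -0.11 ]
6 [-0.006  0.05 ] [ 0.    -0.01  -0.083]
-3 [-0.006  0.033] [ 0.    -0.01  -0.055]
-10 [-0.004  0.016] [ 0.    -0.007 -0.027]
-18 [-0.  0.] [0. 0. 0.]
```

>>> carry_out(
  plan=[
    [[0,-0.007,-0.027,0,0,0],[0,-0.01,-0.055,0,0,0],[0,-0.01,-0.083,0,0,0],[0,-0.005,-0.11,0,0,0],[0,0.003,-0.137,0,0,0]],
  ],
)

```text
clock: 28.45
tcp_pos: [0.5547, 0.1709, 0.2576]
tcp_rot: [[0.03, 1.0, 0.003], [1.0, -0.03, -0.0], [0.0, 0.003, -1.0]]
force: [16.7, 0.6, -10.1]
finger_gap: 0.0145
gripper_force: 26.2
```

>>> carry_out(
  plan=[
    [[0,0.012,-0.025,0,0,0],[0,0.028,-0.047,0,0,0],[0,0.046,-0.068,0,0,0],[0,0.054,-0.076,0,0,0],[0,0.054,-0.076,0,0,0]],
  ],
)

```text
clock: 29.08
tcp_pos: [0.5855, 0.1698, 0.3037]
tcp_rot: [[0.03, 1.0, 0.001], [1.0, -0.03, -0.0], [-0.0, 0.001, -1.0]]
force: [-8.9, -0.5, 10.8]
finger_gap: 0.0148
gripper_force: 26.4
```

```bash
python3 lev.py 50|head -1
```

```text
[0.58551586 0.16975228 0.30370003] [-8.9 -0.5 10.8] 0.014760934497480758 26.415908932685852 29.075
```

>>> carry_out(
  plan=[
    [[0,0.003,-0.004,0,0,0],[0,0.003,-0.006,0,0,0],[0,0.003,-0.006,0,0,0]],
  ],
)

```text
clock: 29.45
tcp_pos: [0.5877, 0.1697, 0.306]
tcp_rot: [[0.03, 1.0, 0.001], [1.0, -0.03, -0.001], [-0.001, 0.001, -1.0]]
force: [-6.2, -3.1, 8.2]
finger_gap: 0.0148
gripper_force: 26.0
```

>>> carry_out(
  plan=[
    [[0,0,0,0,0,0],[0,0,0,0,0,0],[0,0,0,0,0,0],[0,0,0,0,0,0]],
  ],
  jaw=0.55,
)

```text
clock: 29.95
tcp_pos: [0.5881, 0.17, 0.3047]
tcp_rot: [[0.03, 1.0, -0.0], [1.0, -0.03, 0.0], [0.0, -0.0, -1.0]]
force: [1.0, -0.4, 0.8]
finger_gap: 0.0471
gripper_force: 0.0
```

>>> carry_out(
  plan=[
    [[0,0,-0.04,0,0,0],[0,0,-0.11,0,0,0],[0,0,-0.19,0,0,0],[0,-0.06,-0.22,0,0,0],[0,-0.14,-0.22,0,0,0]],
  ],
)

```text
clock: 30.58
tcp_pos: [0.5045, 0.1726, 0.4373]
tcp_rot: [[0.03, 1.0, 0.002], [1.0, -0.03, 0.0], [0.0, 0.002, -1.0]]
force: [-0.2, 0.4, 0.2]
finger_gap: 0.0471
gripper_force: 0.0
```

>>> carry_out(
  plan=[
    [[0,-0.07,0,0,0,0],[0,-0.14,0,0,0,0],[0,-0.2,0,0,0,0],[0,-0.2,0,0,0,0]],
  ],
)

```text
clock: 31.08
tcp_pos: [0.3822, 0.1761, 0.4379]
tcp_rot: [[0.029, 1.0, 0.002], [1.0, -0.029, 0.001], [0.001, 0.002, -1.0]]
force: [0.7, 0.2, -0.3]
finger_gap: 0.0471
gripper_force: 0.0
```

```bash
python3 - <<'E'
from h import *
s=manip.state();print(s['tcp_pos'],s['force'],s['clock'])
im=manip.camera('top');a=cv2.resize(im[110:300,80:400,::-1],None,fx=2,fy=2)
im=manip.camera('side');b=cv2.resize(im[90:384,160:450,::-1],(320,380))
cv2.imwrite('pics/end.png',np.hstack([a,b])[:,:].astype(np.uint8)); e=cv2.imread('pics/end.png');cv2.imwrite('pics/end.png',cv2.resize(e,(800,int(380*800/e.shape[1]))))
for c in('top','side'):
  for n,z in(('grip_left',.152),('grip_right',.152),('lever_grip',.292),('canister',0),('dish',0),('tumbler',0),('vinegar',0)):
    q=manip.spot_point(n,c);print(c,n,[(atz(ray(c,x['position']),z)[:2].round(3),round(x['conf'],2)) for x in q[:1]])
E
```

```text
[0.38216073 0.17613522 0.43786064] [ 0.67386939  0.22650219 -0.31655396] 31.075
top grip_left [(array([0.59 , 0.269]), 0.64)]
top grip_right [(array([ 0.559, -0.212]), 0.88)]
top lever_grip [(array([0.597, 0.172]), 0.88)]
top canister [(array([0.385, 0.348]), 0.65)]
top dish [(array([ 0.525, -0.159]), 0.61)]
top tumbler [(array([0.603, 0.312]), 0.58)]
top vinegar [(array([0.589, 0.387]), 0.72)]
side grip_left [(array([0.583, 0.272]), 0.71)]
side grip_right [(array([ 0.57 , -0.232]), 0.56)]
side lever_grip [(array([0.594, 0.163]), 0.9)]
side canister [(array([0.374, 0.346]), 0.66)]
side dish []
side tumbler [(array([ 0.525, -0.33 ]), 0.84)]
side vinegar [(array([0.576, 0.386]), 0.91)]
```

View pics/end.png

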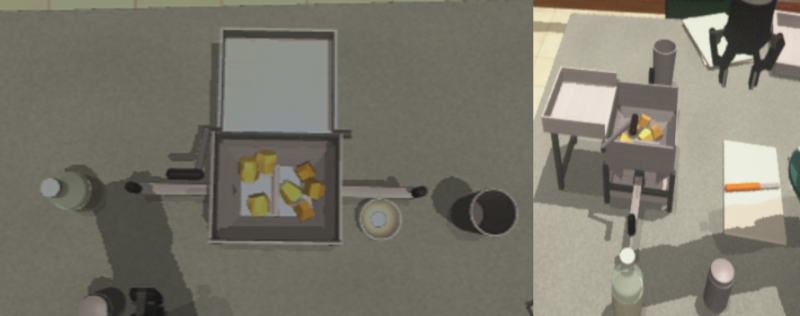

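The tray is level and empty, and the seven chunks are in the hopper. Both handles point straight out, with posts at (133,187) and (420,191), and the canister stands upright at (720,285) in the side view. The bowl, tumbler and bottle have not moved. Handing in.

```bash
python3 -c "
from cell import manip
print(manip.sign_off())"
```

```text
the job is handed in; nothing more can be done
None
```

The job is handed in at about 31 s of the 72 s: both gates were shut first, then all seven chunks were tipped into the hopper and the tray came back level. The canister stands upright and clear, and the bowl, tumbler and bottle are where they were.

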